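# Ready the spin coater: park the dispense arm, shut and latch the lid

### The job

Make the spin coater ready to spin. With the fingertips only, swing the dispense arm off the wafer to its park stop at the coater's right side, push the open lid down until it lies fully shut without letting it slam, then slide the latch bolt fully home over the tongue on the lid. Pick nothing up, don't touch the wafer, and leave the things standing round the coater where they are.

Things in the scene. Friction and masses are not known exactly. Their poses are not given: they have to be found in the camera images.
- coater: Spin coater, fixed: white housing, flat deck 95 mm above the bench. Origin on the bench under the chuck axis; x points to its back (lid hinge), y to its left, z up; offsets below are in this frame. Housing: x -105 to +101, y -117 to +93 mm. A round bowl 122 mm across, floor 26 mm below the deck, is centred on the origin, with a wafer on the chuck in it.
- wafer: Thin round 51 mm wafer held on the chuck in the middle of the bowl; origin at its underside, its top is 82 mm above the bench (13 mm below the deck). Not to be touched.
- dispense_arm (a joint): Swing of the dispense arm about its upright post, rad: 0 = nozzle over the wafer's centre, grows anticlockwise seen from above (nozzle towards the front right); 0.968 = at its park stop, pointing straight to the front (-x) beside the lid's place. Starts at 0 to 0.2. Friction holds it where it is left; about 0.6 N at the nozzle end moves it.
- dispense_post (a point): Axis of the dispense arm's post (x +66, y -96 mm) at its foot, 101 mm above the bench. The aluminium post is 22 mm thick, 26 mm tall. The arm is a level square bar 10 mm wide, 115 to 125 mm above the bench, from the post to the nozzle head.
- nozzle_head (a point): Centre of the top of the white nozzle head, an upright cylinder 20 mm thick, 28 mm tall (110 to 138 mm above the bench; a 6 mm fitting on top) at the arm's free end, 116.5 mm from the post's axis. A small jet hangs below it to 102 mm.
- lid (a joint): Lid angle about its hinge at the back, rad: 0 = shut flat on the deck, positive = open (pi/2 upright, 1.8 = open stop, leaning back). Starts at 1.6 to 1.78. Friction hinge: the lid stays at any angle it is left at and must be pushed all the way; 1 to 3 N near its front edge moves it. It cannot shut while the dispense arm is over the bowl.
- lid_hinge (a point): Middle of the lid's hinge axis (x +84, y 0, 97 mm above the bench), which runs along the coater's y. The lid is a grey frame with a clear pane, 148 mm wide, reaching 154 mm from the axis; its outer face (upper when shut, back when open) lies 12 mm from the axis plane, the pane's 2.5 mm deeper.
- lid_front (a point): Point on the lid's outer face (the upper face when shut, the back face when open), in the middle of the front frame bar, 142 mm from the hinge axis and 12 mm above the axis plane. The front bar is solid, 24 mm broad.
- latch (a joint): Travel of the latch bolt, m: 0 = drawn back to the right, grows as it slides to the left (+y), 0.046 = home against its keeper, covering the steel tongue on the lid's front edge. Starts at 0 to 0.008. Friction holds it; about 1.5 N slides it. It passes 4 mm over the tongue, so only with the lid fully shut.
- latch_tab (a point): Centre of the black upright tab on the latch bolt, 18 mm in x, 8 mm in y, 24 mm tall (113 to 137 mm above the bench); at x -83 mm on the deck in front of the lid; y -17 mm when drawn back, +29 mm when home. The shut lid's upper face is 109 mm above the bench.
- tips: Bystander: jar of wand tips, white with a blue screw lid, 45 mm across, 55 mm tall, left of the coater; origin at its base.
- carrier: Bystander: flat round white wafer carrier, 70 mm across, 14 mm high, left of the coater; origin at its base.
- tweezers: Bystander: steel wafer tweezers, 144 mm long, lying along the coater's right side; origin at the middle of its underside.
- gel_pack: Bystander: square gel box with dies, 52 x 52 x 14 mm, right of the coater; origin at its base.
- beads: Bystander: amber jar with black cap, 53 mm across, 70 mm tall, behind on the left; origin at its base.

How it is judged:
By the outcome, as a careful person would: the job done as asked, in the order asked, and still so for the second after the job is handed in, with the robot touching nothing.
It also fails if it takes over 67 s, if anything falls off the work surface, if the arm or the gripper's body presses on something with over 40 N, if the wrist force passes 120 N, or if a joint passes its speed limit or range.

### The arm

A 7-joint arm with a two-finger parallel gripper is mounted at the origin on the work surface; the furniture and walls round the work are solid. World frame = base frame: x ahead of the robot, y to its left, z up, the work surface at z = 0. Lengths are in m, angles in rad, forces in N, time in s.
With the tool pointing down it reaches from about 0.425 to 0.875 m from the base axis. Payload 4.7 kg.
Tool frame: the origin (TCP) lies on the centre line of the jaws, within the pads' length; the fingertips stand 25 mm ahead of it and the grasp point (between the pads) lies 6 mm ahead of it; z points along the fingers, y is the line along which they close (so a half turn about z gives the same grasp; the last joint's range is limited). The gripper opens to 87 mm and grips with 3 to 60 N. Pads are 19 mm wide; open, the fingers measure 117 mm over their backs; the gripper's body (75 mm by 190 mm) begins 51 mm behind the grasp point.
Start: joints at [-1.27, 0.321, -0.07, 1.45, 0.023, 1.371, -0.057], TCP at [0.184, 0.623, 0.248] pointing down, gripper open.
Joint ranges: [-2.86, 2.86], [-0.3, 2.09], [-1.38, 1.24], [0.06, 2.45], [-1.56, 4.7], [0.09, 2.05], [-2.69, 2.69]. Speed limits (rad/s): [2.57, 2.57, 3.14, 3.14, 3.14, 3.14, 3.14].

### API

Orientations are given as a rotation vector (axis times angle).
In Python, from station import r, optics gives the robot as it stands. The module is installed in compiled form; this text tells all that it offers.
- The arm moves only by the tool servo_tool, never from a script. Its argument "deltas" is a list of rows, each a list of 3 entries, a list of its own where there are three numbers: the shift along the tool's x, y, z scaled (see below), then the turn about the tool's z scaled (see below), then the closure, from -1 (fully open) to 1 (shut). A call has 1 to 5 rows; each row is the pose to reach, as a shift and turn from the pose commanded when the call began, along the tool's axes at that moment; what a row does not reach only later rows make up. The controller multiplies each number of a shift by 40 cm and each number of a turn by 90 degrees. A row lasts 1/12 s, in which the tool goes at most 41.7 mm and 7.16 degrees, less where a joint would pass 70% of its speed; a pose out of reach is approached as far as the arm can. A call with a number of a shift or a turn outside -1 to 1 is refused whole. A call with a gripper value outside its range is refused whole. The fingers move at their own pace and stop on an object; the grip force is fixed at half the most. Time passes only in rows, so rows that repeat a pose let the fingers close. It gives the time, the measured TCP pose, the force, the opening and the grip force at its end, in the units of the state.
- r.read_state(): the state, without advancing time (a new reading comes with each control period).
- optics.capture(name): name is "side" or "top" or "wrist"; returns the picture (400x640x3 uint8, red, green, blue); there is no depth.
- optics.calibration(name): a dict with "vfov" (degrees; the focal length in pixels is half the picture's height over the tangent of half this angle, whatever the lens; pixels are square), "cx", "cy" (the principal point, pixels), "distortion" ([k1, k2, p1, p2, k3] as OpenCV has them; the pictures are not rectified), "cam_to_world" (4x4, takes a point from camera to world coordinates). Camera axes: x right, y up, looking along -z (the intrinsics and any distortion apply to the point x, -y, -z); pixel columns grow to the right and rows downward; lengths in m; the calibration is good to about 2 mm. A picture is of the moment at which its call begins: read the wrist's pose just before it. calibration takes no time and is no camera call; for the wrist camera it gives the pose at the moment of the call.
- r.hand_in(): hands the job in; it is judged then, once.
The state is a dict: "clock": time; "qpos": joint angles; "qd": joint speeds; "joint_torque": joint torques, N m; "eef_pos": TCP position; "ee_rot": TCP orientation; "ft_force": force on the tool from outside, world axes, zero at the start; "wrist_torque": the same for the moment, N m; "finger_gap": opening from 0.0 (shut) to 1.0 (fully open); "finger_force": force on a finger pad.
Only numpy, scipy, OpenCV 4.12 (cv2) and the standard library are available. Lean on these libraries where they do the work, as an engineer would, in place of code of your own. Each camera call takes 0.05 s, during which the arm holds its last target. There are 200 camera calls.

## Working session

There is one attempt and no reset: what is moved stays moved. The work goes in short steps, Python scripts to look and compute and a tool call to move; the robot and the scene stay as the last step left them, time stands still between calls to the robot, and variables do not carry over. Pictures are saved under pics/ and viewed, at most 10 in all, crops included, and the job is handed in when it is done.

Besides the shell and the picture viewer there is one more tool, called after "Emit:" as a command line: name --argument value ..., lists and objects as JSON in quotes. servo_tool: Moves the arm, as the interface text tells. Shifts and turns lie within -1 to 1; 1 stands for 40 cm of shift or 90 degrees of turn. Its arguments: {"type":"object","properties":{"deltas":{"type":"array"}},"required":["deltas"]}

```bash
mkdir -p pics
python3 - <<'E'
from station import r, optics
import cv2,numpy as np
for n in ["top","side"]:
    im=optics.capture(n); cv2.imwrite(f"pics/{n}0.png",im[:,:,::-1]); c=optics.calibration(n); print(n,c["vfov"],c["cx"],c["cy"],c["distortion"],np.round(c["cam_to_world"],3).tolist())
s=r.read_state(); print(s["clock"],s["eef_pos"],s["ee_rot"],s["ft_force"])
E
```

```text
top 49.53854274835856 323.9408000860982 200.572157104926 [-0.09185816  0.          0.          0.          0.        ] [[-0.024, 0.986, -0.164, 0.436], [-1.0, -0.023, 0.01, 0.009], [0.006, 0.164, 0.986, 1.079], [0.0, 0.0, 0.0, 1.0]]
side 52.479892931370856 318.12915973010604 202.13716633062387 [0.02722614 0.         0.         0.         0.        ] [[0.922, 0.289, -0.257, 0.363], [-0.386, 0.718, -0.579, -0.528], [0.017, 0.634, 0.773, 0.831], [0.0, 0.0, 0.0, 1.0]]
0.1 [0.18380175 0.62299117 0.24657186] [-4.48919961e-01 -3.10919894e+00  2.70868197e-03] [-0.32587751 -0.48701429  0.77979087]
```

View pics/top0.png

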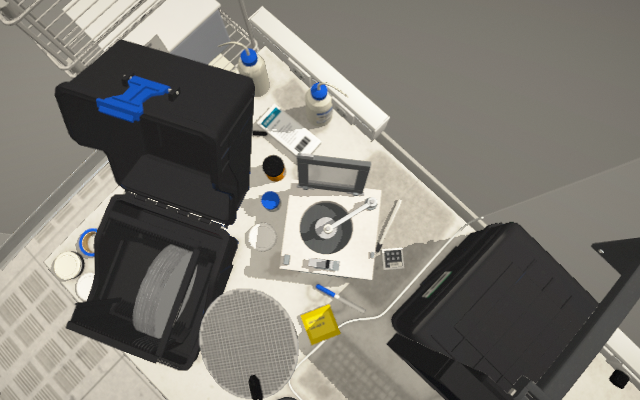

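View pics/side0.png

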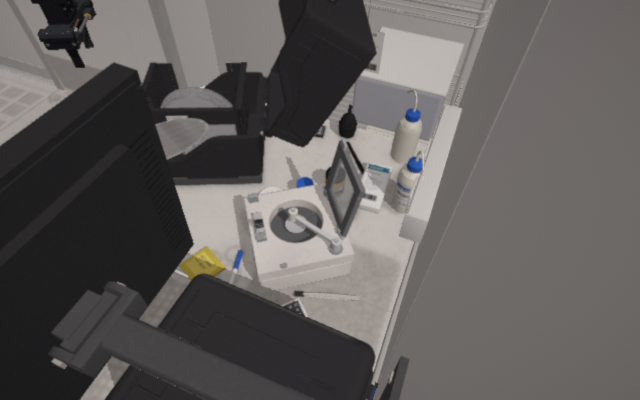

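The top view shows the coater around (330,230), with the lid at (333,172), the nozzle at (325,229), the post at (372,203) and the latch at (322,265). In the side view the lid leans open at (345,185). Next I'll zoom in to measure.

```bash
python3 - <<'E'
import cv2
im=cv2.imread("pics/top0.png")[140:300,230:430]
cv2.imwrite("pics/top0c.png",cv2.resize(im,None,fx=3.75,fy=3.75,interpolation=cv2.INTER_CUBIC))
E
cat > h.py <<'E'
import numpy as np,cv2
from station import r,optics
def cam(n):
    c=optics.calibration(n); f=200/np.tan(np.radians(c["vfov"]/2))
    return np.array([[f,0,c["cx"]],[0,f,c["cy"]],[0,0,1]]),np.array(c["distortion"],float),np.array(c["cam_to_world"])
def ray(n,uv):
    K,d,T=cam(n); p=cv2.undistortPoints(np.array([[uv]],float),K,d)[0,0]
    return T[:3,3],T[:3,:3]@np.array([p[0],-p[1],-1])
def onz(n,uv,z):
    o,v=ray(n,uv); return o+v*(z-o[2])/v[2]
def proj(n,P):
    K,d,T=cam(n); P=np.atleast_2d(P); q=(P-T[:3,3])@T[:3,:3]; q=q*[1,-1,-1]
    return cv2.projectPoints(q,np.zeros(3),np.zeros(3),K,d)[0][:,0]
E
```

```text
(no output)
```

View pics/top0c.png

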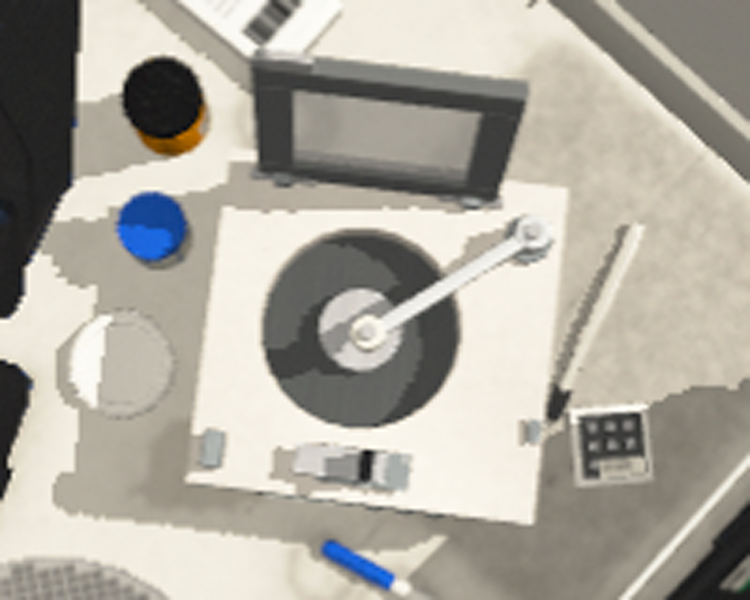

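Run:
```python
from h import *
P=lambda u,v:(u/3.75+230-.37,v/3.75+140-.37)
obs=[((187,484),.095,(-105,93)),((534,524),.095,(-105,-117)),((567,187),.095,(101,-117)),((361,327),.095,(0,0)),((531,235),.127,(66,-96))]
W=np.array([onz("top",P(*o[0]),o[1])[:2] for o in obs]);L=np.array([o[2] for o in obs])/1e3
z=W[:,0]+1j*W[:,1];l=L[:,0]+1j*L[:,1]
a=np.sum((z-z.mean())*np.conj(l-l.mean()));yaw=np.angle(a);t=z.mean()-np.exp(1j*yaw)*l.mean()
print("yaw",np.degrees(yaw),"scale",abs(a)/np.sum(abs(l-l.mean())**2),"t",t)
print("res mm",np.round(abs(z-t-np.exp(1j*yaw)*l)*1e3,1))
loc=lambda p:np.exp(-1j*yaw)*(p[0]+1j*p[1]-t)*1e3
print("nozzle",loc(onz("top",P(368,329),.144)),"tab",loc(onz("top",P(367,467),.137)))
np.save("pose.npy",[t.real,t.imag,yaw])
for th in (1.5,1.6,1.7,1.78):
  # outer top corners of lid
  for y in (74,-74):
    x=84-154*np.cos(th)+12*np.sin(th);zz=97+154*np.sin(th)+12*np.cos(th)
    w=t+np.exp(1j*yaw)*(x+1j*y)/1e3
    q=proj("top",[[w.real,w.imag,zz/1e3]])[0];print(th,y,np.round((q-[229.6,139.6])*3.75), np.round(proj("side",[[w.real,w.imag,zz/1e3]])[0]))
```

```text
yaw -7.937141181084531 scale 0.9967383136562812 t (0.5375059355576642-0.003583224858986593j)
res mm [0.6 0.2 0.9 1.2 2.5]
nozzle (-4.722669917224677-4.749863284084602j) tab (-83.25516050420757-13.167835560581903j)
1.5 74 [241. 121.] [323. 140.]
1.5 -74 [522. 152.] [344. 192.]
1.6 74 [244.  92.] [330. 139.]
1.6 -74 [525. 124.] [352. 191.]
1.7 74 [248.  66.] [337. 139.]
1.7 -74 [527.  97.] [359. 190.]
1.78 74 [252.  45.] [343. 139.]
1.78 -74 [529.  77.] [365. 190.]
```

The corners and bowl fit the given sizes within 2.5 mm. Yaw is about -7.9°, swing about 0.06, lid about 1.76 and latch about 4 mm. Before crossing the bench I'll check the heights of the black boxes.

```bash
python3 - <<'E'
from h import *
def tri(a,b):
    o,v=ray("top",a);p,w=ray("side",b)
    s=np.linalg.lstsq(np.stack([v,-w],1),p-o,rcond=None)[0]
    A=o+s[0]*v;B=p+s[1]*w;return np.round((A+B)/2,3),round(np.linalg.norm(A-B),3)
for k,a,b in [("Rfar",(500,225),(370,350)),("Rnear",(393,320),(205,280)),("boxLcorner",(237,235),(265,160)),("lidR",(253,80),(378,50)),("lidR2",(248,105),(378,50)),("lidbottom",(233,223),(300,145)),("bottle",(319,90),(418,162))]: print(k,tri(a,b))
# tcp in views
print(proj("top",[[.184,.623,.25],[.3,.55,.4]]),proj("side",[[.184,.623,.25]]))
E
python3 - <<'E'
import sys;sys.path.insert(0,'.')
from h import *
im=optics.capture("wrist");cv2.imwrite("pics/w0.png",im[:,:,::-1]);print(np.round(cam("wrist")[2],3).tolist())
E
```

```text
Rfar (array([ 0.525, -0.36 ,  0.213]), np.float64(0.01))
Rnear (array([ 0.33 , -0.134,  0.185]), np.float64(0.012))
boxLcorner (array([0.529, 0.197, 0.102]), np.float64(0.011))
lidR (array([0.765, 0.115, 0.396]), np.float64(0.011))
lidR2 (array([0.742, 0.117, 0.394]), np.float64(0.054))
lidbottom (array([0.585, 0.188, 0.138]), np.float64(0.079))
bottle (array([0.848, 0.003, 0.156]), np.float64(0.009))
[[  7.75218434 406.21692614]
 [-12.32197524 360.66797158]] [[79.8515042  46.22614403]]
[[0.283, -0.926, -0.248, 0.115], [0.959, 0.273, 0.074, 0.643], [-0.001, -0.259, 0.966, 0.383], [0.0, 0.0, 0.0, 1.0]]
```

View pics/w0.png

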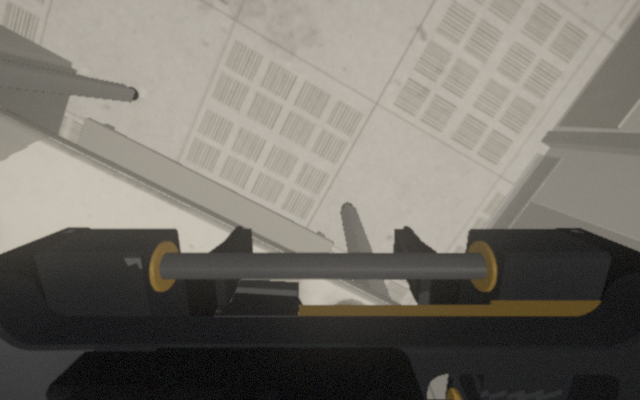

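The wrist view shows only floor and the gripper, nothing useful. The black case's lid reaches z of about 0.4, so I'll raise first, square the tool to the coater and close the fingers.

Emit:
servo_tool --deltas '[[[0, 0, -0.45], -0.094, 1], [[0, 0, -0.45], -0.094, 1], [[0, 0, -0.45], -0.094, 1], [[0, 0, -0.45], -0.094, 1], [[0, 0, -0.45], -0.094, 1]]'

```text
clock: 0.57
eef_pos: [0.1841, 0.6243, 0.435]
ee_rot: [0.218, 3.132, 0.015]
ft_force: [0.7, -0.6, 0.9]
finger_gap: 0.708
finger_force: 0.0
```

Emit:
servo_tool --deltas '[[[-0.31, -0.39, 0], 0, 1], [[-0.31, -0.39, 0], 0, 1], [[-0.31, -0.39, 0], 0, 1], [[-0.31, -0.39, 0], 0, 1], [[-0.31, -0.39, 0], 0, 1]]'

```text
clock: 0.98
eef_pos: [0.287, 0.4486, 0.4277]
ee_rot: [0.223, 3.133, -0.001]
ft_force: [-0.2, -0.8, 0.8]
finger_gap: 0.327
finger_force: 0.0
```

Emit:
servo_tool --deltas '[[[-0.31, -0.39, 0], 0, 1], [[-0.31, -0.39, 0], 0, 1], [[-0.31, -0.39, 0], 0, 1], [[-0.31, -0.39, 0], 0, 1], [[-0.31, -0.39, 0], 0, 1]]'

```text
clock: 1.4
eef_pos: [0.3877, 0.2764, 0.4277]
ee_rot: [0.223, 3.133, -0.0]
ft_force: [0.4, 0.1, 0.2]
finger_gap: 0.025
finger_force: 0.0
```

Emit:
servo_tool --deltas '[[[-0.31, -0.39, 0], 0, 1], [[-0.31, -0.39, 0], 0, 1], [[-0.31, -0.39, 0], 0, 1], [[-0.31, -0.39, 0], 0, 1], [[-0.31, -0.39, 0], 0, 1]]'

```text
clock: 1.82
eef_pos: [0.4884, 0.1046, 0.4276]
ee_rot: [0.223, 3.133, -0.001]
ft_force: [0.3, -0.4, 0.1]
finger_gap: 0.003
finger_force: 0.0
```

Emit:
servo_tool --deltas '[[[-0.145, -0.17, 0.1], 0, 1], [[-0.145, -0.17, 0.2], 0, 1], [[-0.145, -0.17, 0.3], 0, 1], [[-0.145, -0.17, 0.4], 0, 1], [[-0.145, -0.17, 0.4], 0, 1]]'

```text
clock: 2.23
eef_pos: [0.5345, 0.0312, 0.2641]
ee_rot: [-0.222, -3.131, 0.001]
ft_force: [0.0, -0.1, -0.5]
finger_gap: 0.005
finger_force: 0.0
```

```bash
cat > loc.py <<'E'
from h import *
def L():
    s=r.read_state();t=np.load("pose.npy");z=np.exp(-1j*t[2])*(s["eef_pos"][0]+1j*s["eef_pos"][1]-t[0]-1j*t[1])*1e3
    R=cv2.Rodrigues(np.array(s["ee_rot"]))[0]
    print("t",s["clock"],"local",np.round([z.real,z.imag,s["eef_pos"][2]*1e3-25],1),"yaw err",round(np.degrees(np.arctan2(R[1,1],R[0,1])-np.pi/2-t[2]),2),"F",np.round(s["ft_force"],1))
    return np.array([z.real,z.imag,s["eef_pos"][2]*1e3-25])
if __name__=="__main__": L()
E
python3 loc.py; python3 -c "
from h import *
cv2.imwrite('pics/w1.png',optics.capture('wrist')[:,:,::-1])"
```

```text
t 2.2333 local [ -7.8  34.  239.1] yaw err -0.18 F [ 0.  -0.1 -0.5]
```

View pics/w1.png

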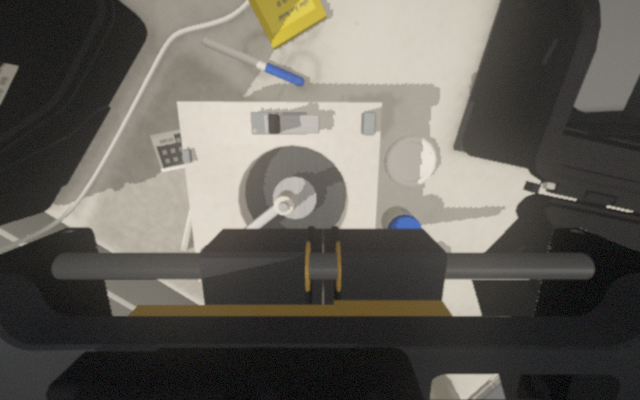

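The wrist view shows the deck's front edge from (179,101) to (382,101), the nozzle top at (284,203) and the tab at (274,123). I'll cross-check these.

Run:
```python
from h import *
t=np.load("pose.npy")
for k,uv,z in [("FR -105,-117",(179,101),.095),("FL -105,93",(382,101),.095),("noz",(284,202),.144),("tab",(274,123),.137)]:
    p=onz("wrist",uv,z);q=np.exp(-1j*t[2])*(p[0]+1j*p[1]-t[0]-1j*t[1])*1e3;print(k,np.round(q,1))
```

```text
FR -105,-117 (-106.6-112.6j)
FL -105,93 (-105.9+91.6j)
noz (-14.1-3.7j)
tab (-84.3-10.8j)
```

Emit:
servo_tool --deltas '[[[0, 0, 0.1], 0, 1], [[0, 0, 0.2], 0, 1], [[0, 0, 0.27], 0, 1], [[0, 0, 0.305], 0, 1], [[0, 0, 0.305], 0, 1]]'

```text
clock: 2.7
eef_pos: [0.5331, 0.0333, 0.1428]
ee_rot: [-0.217, -3.128, 0.003]
ft_force: [-0.8, 1.2, -0.0]
finger_gap: 0.003
finger_force: 0.0
```

```bash
python3 loc.py
```

```text
t 2.7 local [ -9.5  35.9 117.8] yaw err -0.0 F [-0.8  1.2 -0. ]
```

Emit:
servo_tool --deltas '[[[0, -0.032, 0], 0, 1], [[0.007, -0.047, 0], 0, 1], [[0.017, -0.06, 0], 0, 1], [[0.032, -0.078, 0], 0, 1], [[0.05, -0.098, 0], 0, 1]]'

```text
clock: 3.12
eef_pos: [0.51, -0.002, 0.147]
ee_rot: [0.217, 3.133, 0.004]
ft_force: [-1.0, 2.0, 0.3]
finger_gap: 0.001
finger_force: 1.2
```

```bash
python3 loc.py
```

```text
t 3.1167 local [-27.5  -2.2 122. ] yaw err 0.02 F [-1.   2.   0.3]
```

Emit:
servo_tool --deltas '[[[0.015, -0.022, 0.005], 0, 1], [[0.028, -0.045, 0.01], 0, 1], [[0.038, -0.07, 0.01], 0, 1], [[0.045, -0.095, 0.01], 0, 1], [[0.05, -0.12, 0.01], 0, 1]]'

```text
clock: 3.53
eef_pos: [0.4833, -0.0493, 0.1417]
ee_rot: [0.219, 3.133, 0.0]
ft_force: [-0.5, 0.8, 0.1]
finger_gap: 0.009
finger_force: 0.4
```

```bash
python3 loc.py
```

```text
t 3.5333 local [-47.4 -52.7 116.7] yaw err -0.07 F [-0.5  0.8  0.1]
```

Emit:
servo_tool --deltas '[[[0.002, -0.015, 0], 0, 1], [[0.004, -0.028, 0], 0, 1], [[0.005, -0.038, 0], 0, 1], [[0.005, -0.046, 0], 0, 1], [[0.005, -0.05, 0], 0, 1]]'

```text
clock: 3.95
eef_pos: [0.4791, -0.0677, 0.1415]
ee_rot: [0.218, 3.134, -0.0]
ft_force: [-0.5, 0.9, 0.6]
finger_gap: 0.004
finger_force: 0.3
```

```bash
python3 loc.py
```

```text
t 3.95 local [-49.  -71.6 116.5] yaw err -0.04 F [-0.5  0.9  0.6]
```

Near the stop now, so I'll creep on until the force rises.

Emit:
servo_tool --deltas '[[[0, -0.004, 0], 0, 1], [[0, -0.007, 0], 0, 1], [[0, -0.01, 0], 0, 1], [[0, -0.01, 0], 0, 1]]'

```text
clock: 4.28
eef_pos: [0.4784, -0.0713, 0.1415]
ee_rot: [0.218, 3.134, -0.0]
ft_force: [-0.5, -0.7, -0.1]
finger_gap: 0.002
finger_force: 0.2
```

```bash
python3 loc.py
```

```text
t 4.2833 local [-49.2 -75.3 116.5] yaw err -0.03 F [-0.5 -0.7 -0.1]
```

Emit:
servo_tool --deltas '[[[0, -0.004, 0], 0, 1], [[0, -0.008, 0], 0, 1], [[0, -0.008, 0], 0, 1]]'

```text
clock: 4.53
eef_pos: [0.4783, -0.0721, 0.1416]
ee_rot: [0.216, 3.134, 0.005]
ft_force: [0.1, 7.0, -0.5]
finger_gap: 0.003
finger_force: 3.0
```

Emit:
servo_tool --deltas '[[[0, -0.004, 0], 0, 1], [[0, -0.006, 0], 0, 1], [[0, -0.006, 0], 0, 1]]'

```text
clock: 4.78
eef_pos: [0.4783, -0.0723, 0.1416]
ee_rot: [0.214, 3.134, 0.009]
ft_force: [0.8, 9.9, -0.2]
finger_gap: 0.005
finger_force: 5.2
```

```bash
python3 loc.py;  python3 -c "
from h import *
cv2.imwrite('pics/w2.png',optics.capture('top')[150:310,230:430,::-1].repeat(3,0).repeat(3,1))"
```

```text
t 4.7833 local [-49.2 -76.3 116.6] yaw err 0.12 F [ 0.8  9.9 -0.2]
```

View pics/w2.png

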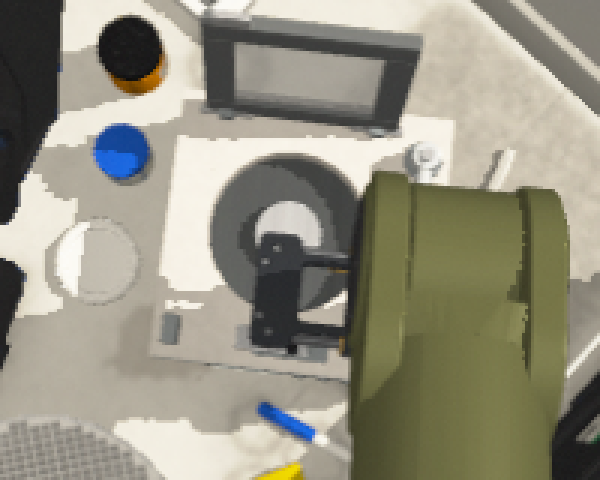

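The arm is at its stop: the force rose to 10 N with no further travel. I'll back off, rise and go behind the lid.

Emit:
servo_tool --deltas '[[[0, 0.04, 0], 0, 1], [[0, 0.06, -0.1], 0, 1], [[0, 0.1, -0.2], 0, 1], [[0, 0.14, -0.3], 0, 1], [[0, 0.15, -0.4], 0, 1]]'

```text
clock: 5.25
eef_pos: [0.4856, -0.0154, 0.3017]
ee_rot: [-0.214, -3.134, -0.0]
ft_force: [1.1, 0.2, 0.4]
finger_gap: 0.007
finger_force: 0.0
```

Emit:
servo_tool --deltas '[[[0, 0, -0.05], 0, 1], [[-0.1, 0, -0.05], 0, 1], [[-0.2, 0, -0.05], 0, 1], [[-0.3, 0, -0.05], 0, 1], [[-0.4, 0, -0.05], 0, 1]]'

```text
clock: 5.67
eef_pos: [0.6463, -0.0398, 0.3208]
ee_rot: [0.216, 3.133, 0.0]
ft_force: [0.1, 0.3, 0.8]
finger_gap: 0.008
finger_force: 0.0
```

Emit:
servo_tool --deltas '[[[-0.08, 0, 0], 0, 1], [[-0.1, 0, 0], 0, 1], [[-0.1, 0, 0], 0, 1]]'

```text
clock: 5.92
eef_pos: [0.6854, -0.0461, 0.318]
ee_rot: [-0.219, -3.132, 0.005]
ft_force: [-0.3, 0.2, -1.0]
finger_gap: 0.005
finger_force: 0.0
```

```bash
python3 loc.py
```

```text
t 5.9167 local [152.3 -21.6 293. ] yaw err -0.07 F [-0.3  0.2 -1. ]
```

Emit:
servo_tool --deltas '[[[0, 0, 0.08], 0, 1], [[0, 0, 0.15], 0, 1], [[0.01, 0, 0.155], 0, 1], [[0.03, 0, 0.155], 0, 1], [[0.04, 0, 0.155], 0, 1]]'

```text
clock: 6.33
eef_pos: [0.6674, -0.0431, 0.2603]
ee_rot: [0.218, 3.132, 0.001]
ft_force: [2.9, -0.3, -0.0]
finger_gap: 0.007
finger_force: 0.8
```

```bash
python3 loc.py
```

```text
t 6.3333 local [134.1 -21.2 235.3] yaw err -0.03 F [ 2.9 -0.3 -0. ]
```

Emit:
servo_tool --deltas '[[[0.025, 0, 0], 0, 1], [[0.045, 0, 0], 0, 1], [[0.07, 0, -0.003], 0, 1], [[0.092, 0, -0.004], 0, 1], [[0.113, 0, -0.005], 0, 1]]'

```text
clock: 6.75
eef_pos: [0.6233, -0.0368, 0.2624]
ee_rot: [0.218, 3.13, 0.002]
ft_force: [2.6, 0.2, 0.7]
finger_gap: 0.003
finger_force: 0.9
```

```bash
python3 loc.py
```

```text
t 6.75 local [ 89.5 -21.  237.4] yaw err -0.03 F [2.6 0.2 0.7]
```

Emit:
servo_tool --deltas '[[[0.021, 0, 0.001], 0, 1], [[0.042, 0, 0.004], 0, 1], [[0.062, 0, 0.008], 0, 1], [[0.083, 0, 0.013], 0, 1], [[0.103, 0, 0.019], 0, 1]]'

```text
clock: 7.17
eef_pos: [0.5817, -0.0309, 0.2524]
ee_rot: [-0.218, -3.134, -0.0]
ft_force: [1.3, 0.0, -0.2]
finger_gap: 0.0
finger_force: 0.8
```

Emit:
servo_tool --deltas '[[[0.02, 0, 0.008], 0, 1], [[0.039, 0, 0.016], 0, 1], [[0.058, 0, 0.026], 0, 1], [[0.076, 0, 0.037], 0, 1], [[0.093, 0, 0.049], 0, 1]]'

```text
clock: 7.58
eef_pos: [0.5449, -0.0259, 0.2326]
ee_rot: [-0.218, -3.134, 0.0]
ft_force: [2.1, 0.1, 0.3]
finger_gap: 0.006
finger_force: 0.7
```

```bash
python3 loc.py
```

```text
t 7.5833 local [ 10.4 -21.1 207.6] yaw err -0.04 F [2.1 0.1 0.3]
```

Emit:
servo_tool --deltas '[[[0.017, 0, 0.01], 0, 1], [[0.032, 0, 0.022], 0, 1], [[0.047, 0, 0.037], 0, 1], [[0.061, 0, 0.053], 0, 1], [[0.074, 0, 0.07], 0, 1]]'

```text
clock: 8.0
eef_pos: [0.5159, -0.0218, 0.2045]
ee_rot: [0.219, 3.134, 0.0]
ft_force: [1.1, 0.7, -0.4]
finger_gap: 0.003
finger_force: 0.6
```

Emit:
servo_tool --deltas '[[[0.012, 0, 0.017], 0, 1], [[0.023, 0, 0.035], 0, 1], [[0.033, 0, 0.054], 0, 1], [[0.042, 0, 0.073], 0, 1], [[0.049, 0, 0.093], 0, 1]]'

```text
clock: 8.42
eef_pos: [0.4965, -0.019, 0.1671]
ee_rot: [-0.218, -3.134, -0.0]
ft_force: [1.1, -0.1, 1.2]
finger_gap: 0.003
finger_force: 0.5
```

```bash
python3 loc.py
```

```text
t 8.4167 local [-38.5 -20.9 142.1] yaw err -0.03 F [ 1.1 -0.1  1.2]
```

Emit:
servo_tool --deltas '[[[0.003, 0, 0.01], 0, 1], [[0.006, 0, 0.02], 0, 1], [[0.009, 0, 0.03], 0, 1], [[0.012, 0, 0.038], 0, 1], [[0.014, 0, 0.045], 0, 1]]'

```text
clock: 8.83
eef_pos: [0.4916, -0.0184, 0.1497]
ee_rot: [0.218, 3.133, -0.0]
ft_force: [0.1, 0.1, 0.8]
finger_gap: 0.004
finger_force: 0.4
```

Emit:
servo_tool --deltas '[[[0.001, 0, 0.007], 0, 1], [[0.002, 0, 0.014], 0, 1], [[0.003, 0, 0.02], 0, 1], [[0.004, 0, 0.025], 0, 1], [[0.005, 0, 0.03], 0, 1]]'

```text
clock: 9.25
eef_pos: [0.4897, -0.0181, 0.1379]
ee_rot: [0.218, 3.133, 0.0]
ft_force: [0.4, 0.1, 1.2]
finger_gap: 0.005
finger_force: 0.4
```

```bash
python3 loc.py
```

```text
t 9.25 local [-45.3 -21.  112.9] yaw err -0.04 F [0.4 0.1 1.2]
```

Tip is at 113 mm. I'll creep down until the force rises.

Emit:
servo_tool --deltas '[[[0, 0, 0.004], 0, 1], [[0, 0, 0.007], 0, 1], [[0, 0, 0.01], 0, 1], [[0, 0, 0.012], 0, 1], [[0, 0, 0.012], 0, 1]]'

```text
clock: 9.67
eef_pos: [0.4894, -0.0181, 0.1342]
ee_rot: [-0.219, -3.133, -0.001]
ft_force: [-3.5, -0.4, 9.0]
finger_gap: 0.004
finger_force: 4.9
```

```bash
python3 loc.py
```

```text
t 9.6667 local [-45.6 -21.  109.2] yaw err -0.04 F [-3.5 -0.4  9. ]
```

Emit:
servo_tool --deltas '[[[0, 0, 0.003], 0, 1], [[0, 0, 0.003], 0, 1], [[0, 0, -0.05], 0, 1], [[0, 0, -0.1], 0, 1], [[0, -0.06, -0.1], 0, 1]]'

```text
clock: 10.08
eef_pos: [0.4889, -0.0375, 0.1764]
ee_rot: [0.207, 3.129, 0.005]
ft_force: [1.7, 0.8, -0.0]
finger_gap: 0.007
finger_force: 0.0
```

Emit:
servo_tool --deltas '[[[0.05, -0.005, 0], 0, 1], [[0.095, -0.005, 0], 0, 1], [[0.095, -0.005, 0], 0, 1]]'

```text
clock: 10.33
eef_pos: [0.4453, -0.0386, 0.1725]
ee_rot: [-0.219, -3.131, -0.002]
ft_force: [0.1, -0.5, 0.4]
finger_gap: 0.001
finger_force: 0.0
```

```bash
python3 loc.py;  python3 -c "
from h import *
a=optics.capture('side')[170:320,230:400,::-1];b=optics.capture('top')[150:300,250:420,::-1]
cv2.imwrite('pics/s3.png',cv2.resize(np.hstack([a,b]),None,fx=2.3,fy=2.3,interpolation=cv2.INTER_CUBIC))"
```

```text
t 10.3333 local [-86.5 -47.4 147.5] yaw err -0.07 F [ 0.1 -0.5  0.4]
```

View pics/s3.png

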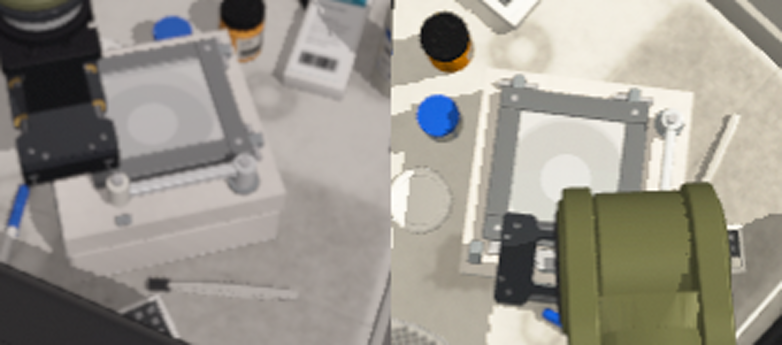

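The lid lies flat, and the arm is parked along the right side (nozzle at (118,190) in the left half). Next I'll lower beside the tab.

Emit:
servo_tool --deltas '[[[-0.007, 0, 0.03], 0, 1], [[-0.007, 0, 0.05], 0, 1], [[-0.007, 0, 0.06], 0, 1], [[-0.007, 0, 0.068], 0, 1], [[-0.007, 0, 0.068], 0, 1]]'

```text
clock: 10.85
eef_pos: [0.4507, -0.039, 0.1451]
ee_rot: [-0.218, -3.132, 0.001]
ft_force: [-0.3, -0.1, 1.6]
finger_gap: 0.001
finger_force: 0.0
```

```bash
python3 loc.py
```

```text
t 10.85 local [-81.1 -47.1 120.1] yaw err -0.04 F [-0.3 -0.1  1.6]
```

Emit:
servo_tool --deltas '[[[0.005, 0.02, 0], 0, 1], [[0.005, 0.04, 0], 0, 1], [[0.005, 0.06, 0], 0, 1], [[0.005, 0.08, 0], 0, 1], [[0.005, 0.1, 0], 0, 1]]'

```text
clock: 11.27
eef_pos: [0.4549, 0.0018, 0.1462]
ee_rot: [0.217, 3.133, -0.0]
ft_force: [0.8, -1.9, 2.9]
finger_gap: 0.005
finger_force: 0.8
```

Emit:
servo_tool --deltas '[[[0, 0.01, 0], 0, 1], [[0, 0.02, 0], 0, 1], [[0, 0.027, 0], 0, 1], [[0, 0.033, 0], 0, 1], [[0, 0.035, 0], 0, 1]]'

```text
clock: 11.68
eef_pos: [0.4567, 0.015, 0.146]
ee_rot: [0.218, 3.134, 0.0]
ft_force: [0.7, -2.2, 0.2]
finger_gap: 0.004
finger_force: 0.8
```

```bash
python3 loc.py
```

```text
t 11.6833 local [-82.6   7.3 121. ] yaw err -0.03 F [ 0.7 -2.2  0.2]
```

Emit:
servo_tool --deltas '[[[0, 0.005, 0], 0, 1], [[0, 0.01, 0], 0, 1], [[0, 0.012, 0], 0, 1], [[0, 0.012, 0], 0, 1]]'

```text
clock: 12.02
eef_pos: [0.4572, 0.0199, 0.1459]
ee_rot: [0.218, 3.134, 0.001]
ft_force: [0.8, -0.8, -0.1]
finger_gap: 0.003
finger_force: 0.3
```

```bash
python3 loc.py
```

```text
t 12.0167 local [-82.7  12.2 120.9] yaw err -0.02 F [ 0.8 -0.8 -0.1]
```

Emit:
servo_tool --deltas '[[[0, 0.004, 0], 0, 1], [[0, 0.008, 0], 0, 1], [[0, 0.01, 0], 0, 1], [[0, 0.01, 0], 0, 1]]'

```text
clock: 12.35
eef_pos: [0.4577, 0.0238, 0.1458]
ee_rot: [-0.218, -3.134, -0.0]
ft_force: [0.7, -1.3, 0.3]
finger_gap: 0.006
finger_force: 0.4
```

```bash
python3 loc.py
```

```text
t 12.35 local [-82.8  16.1 120.8] yaw err -0.02 F [ 0.7 -1.3  0.3]
```

Emit:
servo_tool --deltas '[[[0, 0.003, 0], 0, 1], [[0, 0.006, 0], 0, 1], [[0, 0.008, 0], 0, 1], [[0, 0.008, 0], 0, 1]]'

```text
clock: 12.68
eef_pos: [0.4579, 0.0251, 0.1459]
ee_rot: [-0.22, -3.133, 0.004]
ft_force: [-1.0, -5.6, 2.0]
finger_gap: 0.005
finger_force: 2.8
```

```bash
python3 loc.py
```

```text
t 12.6833 local [-82.8  17.4 120.9] yaw err -0.09 F [-1.  -5.6  2. ]
```

Emit:
servo_tool --deltas '[[[0, 0.007, 0], 0, 1], [[0, 0.007, 0], 0, 1], [[0, -0.01, 0], 0, 1], [[0, -0.03, 0], 0, 1], [[0, -0.03, -0.05], 0, 1]]'

```text
clock: 13.1
eef_pos: [0.4536, 0.0136, 0.1629]
ee_rot: [-0.22, -3.127, 0.003]
ft_force: [0.1, 0.9, -0.4]
finger_gap: 0.001
finger_force: 0.0
```

Emit:
servo_tool --deltas '[[[0, 0, -0.1], 0, 1], [[0, 0, -0.2], 0, 1], [[0, 0, -0.3], 0, 1], [[0, 0, -0.4], 0, 1], [[0, 0, -0.5], 0, 1]]'

```text
clock: 13.52
eef_pos: [0.4559, 0.0152, 0.3679]
ee_rot: [0.217, 3.134, 0.003]
ft_force: [0.7, 0.7, -0.6]
finger_gap: 0.004
finger_force: 0.0
```

Emit:
servo_tool --deltas '[[[0, 0.1, 0], 0, 1], [[0, 0.2, 0], 0, 1], [[0, 0.3, 0], 0, 1], [[0, 0.4, 0], 0, 1], [[0, 0.5, 0], 0, 1]]'

```text
clock: 13.93
eef_pos: [0.4839, 0.2152, 0.3659]
ee_rot: [-0.217, -3.134, -0.003]
ft_force: [0.6, 0.1, -0.1]
finger_gap: 0.004
finger_force: 0.0
```

```bash
python3 loc.py;  python3 -c "
from h import *
a=optics.capture('side')[170:320,230:400,::-1];b=optics.capture('top')[150:300,250:420,::-1]
cv2.imwrite('pics/s4.png',cv2.resize(np.hstack([a,b]),None,fx=2.3,fy=2.3,interpolation=cv2.INTER_CUBIC))"
```

```text
t 13.9333 local [-83.3 209.3 340.9] yaw err 0.02 F [ 0.6  0.1 -0.1]
```

View pics/s4.png

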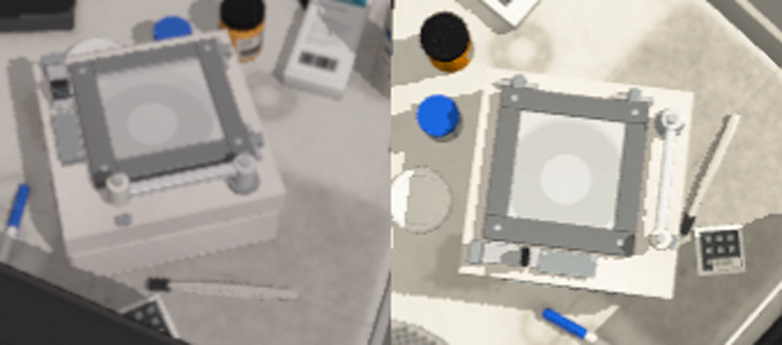

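The lid is shut. The tab is at top pixel (308,262), with the bolt against its keeper, and the nozzle is at (368,254). A last numeric check before I hand in.

Run:
```python
from h import *
t=np.load("pose.npy")
for k,uv,z in [("noz -50.5,-96",(368.3,253.8),.144),("tab -83,29",(308.2,261.4),.137)]:
    p=onz("top",uv,z);print(k,np.round(np.exp(-1j*t[2])*(p[0]+1j*p[1]-t[0]-1j*t[1])*1e3,1))
```

```text
noz -50.5,-96 (-51.5-97.8j)
tab -83,29 (-82.1+28.9j)
```

```bash
python3 -c "
from station import r
print(r.hand_in())"
```

```text
the job is handed in; nothing more can be done
None
```

The job is handed in: the dispense arm is at its park stop, the lid is shut flat, and the latch bolt is home against its keeper, each confirmed by a force rise and in the final camera view. It took about 14 s of the 67 s, the bystanders look unmoved, and the hand-in call returned no verdict.

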